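# Call the operator and point out the reversed housing

## Task

In the inspection rack one of the three housings lies the wrong way round, its round port at the opposite end from the other two. Press the button on the call box fully down and let it go to call the operator, then point from above at the middle of the reversed housing with the fingertips just above it, touching nothing, and stay pointing there: the program finishes in that pose. The housings must not be touched or shifted, and nothing on the worktop is to be picked up or knocked about.

Things in the scene. Friction and masses are not known exactly. Their poses are not given: they have to be found in the camera images.
- rack: inspection rack fixed on the worktop: aluminium base plate 218 x 142 mm, 6 mm thick, with grey ribs 14 mm above the worktop that form three nests one behind the other, 68 mm apart along its x axis. Origin: centre of its underside; x across the nests, y along each nest, z up.
- housing_a: black moulded housing, 118 x 58 mm, body 16 mm high (small round port and two pins rise to 22 mm), loose in a nest of the rack. Origin: centre of its underside; x along its length, toward the end with the round port; z up. This one lies the right way round, port end toward the rack's +y.
- housing_b: black moulded housing, 118 x 58 mm, body 16 mm high (small round port and two pins rise to 22 mm), loose in a nest of the rack. Origin: centre of its underside; x along its length, toward the end with the round port; z up. This one lies the right way round, port end toward the rack's +y.
- housing_c: black moulded housing, 118 x 58 mm, body 16 mm high (small round port and two pins rise to 22 mm), loose in a nest of the rack. Origin: centre of its underside; x along its length, toward the end with the round port; z up. This one lies the wrong way round, port end toward the rack's -y; it may be in any of the three nests.
- housing_c_top (a point): the point to point at: centre of the upper face of the reversed housing, 16 mm above its underside and 22 mm above the worktop; z up. Fingertips some 10 to 35 mm above this point and within 20 mm of it sideways are pointing at it; the parts round it rise at most 6 mm above it.
- call_box: operator call box fixed on the worktop: grey box 82 x 100 mm, 34 mm high, one large push button in the middle of its top. Origin: centre of its underside; z up.
- call_button (a joint): travel of the button, m: 0 when up, 0.006 fully pressed straight down. It is sprung, about 5 N at full travel, comes back by itself, and counts as pressed from 0.0045.
- call_button_top (a point): centre of the top of the round button cap, 36 mm diameter, light grey-white, 56 mm above the worktop when up; z up.
- grease_jar: screw jar with grey lid, 54 mm diameter, 48 mm high, loose bystander, to stay where it is. Origin: centre of its underside.
- tape_masking: roll of masking tape lying flat, 76 mm diameter, 19 mm high, loose bystander, to stay. Origin: centre of its underside.
- marker_black: marker pen lying down, 131 x 15 mm, 17 mm high, loose bystander, to stay. Origin: under its middle, y along the pen.
- clamp_spare: metal pipe clamp ring lying flat, 57 x 74 mm, 15 mm high, loose bystander, to stay. Origin: under its middle.
Mind the look-alikes: they are no part of the job. What is shaped like the housing_c but green or turquoise is not meant.

How it is judged:
On the way, in this order (a step that is already met when the one before it is completed fails the run):
1. the call button is pressed down (value of joint call_button above 0.0045 m), for 0.05 s.
2. the button is let go (value of joint call_button below 0.002 m), for 0.05 s.
3. the fingertips dwell just above the middle of the reversed housing (horizontal distance between the grasp point and housing_c_top below 0.025 m and z of the grasp point in the frame of housing_c_top between 0.02 and 0.07 m), for 1 s.
At the end, for the whole second after the job is handed in: The grasp point between the fingers stays within 25 mm sideways of the middle of the reversed housing and 20 to 70 mm above its upper face (tips roughly 0 to 50 mm above), the button is up again, the housings are within 6 mm and the bystanders within 20 mm of where they stood (all of step 3 and value of joint call_button below 0.002 m and distance of each of housing_a, housing_b, housing_c from where it was at the start of the episode below 0.006 m and distance of each of grease_jar, tape_masking, marker_black, clamp_spare from where it was at the start of the episode below 0.02 m); the robot touches nothing.
It fails at once if a housing is touched by the robot (contact force between any of the fingers, the arm and housing_a above 0.3 N or contact force between any of the fingers, the arm and housing_b above 0.3 N or contact force between any of the fingers, the arm and housing_c above 0.3 N).
It fails at once if a housing is shifted or lifted (distance of any of housing_a, housing_b, housing_c from where it was at the start of the episode above 0.006 m).
It fails at once if a bystander is knocked about or picked up (distance of any of grease_jar, tape_masking, marker_black, clamp_spare from where it was at the start of the episode above 0.02 m).
It also fails if it takes over 35 s, if anything falls off the work surface, if the arm or the gripper's body presses on something with over 40 N, if the wrist force passes 120 N, or if a joint passes its speed limit or range.

## Robot

A 7-joint arm with a two-finger parallel gripper is mounted at the origin on a cart in front of the work surface, level with it; the furniture and walls round the work are solid. World frame = base frame: x ahead of the robot, y to its left, z up, the work surface at z = 0. Lengths are in m, angles in rad, forces in N, time in s.
With the tool pointing down it reaches from about 0.425 to 0.925 m from the base axis. Payload 6.8 kg.
Tool frame: the origin (TCP) lies midway between the tips of the shut fingers; the grasp point (between the pads) lies 19 mm behind it; z points along the fingers, y is the direction in which the jaws open and shut (so a half turn about z gives the same grasp; the last joint's range is limited). The gripper opens to 85 mm and grips with 20 to 120 N. Pads are 22 mm wide; open, the fingers measure 114 mm over their backs; the gripper's body (76 mm by 85 mm) begins 54 mm behind the grasp point. The pads swing forward as they close: fully open they stand 13 mm farther back than shut.
Start: joints at [1.118, 0.477, 0.022, 1.555, -0.011, 1.109, -0.083], TCP at [0.228, -0.635, 0.231] pointing down, gripper open.
Joint ranges: [-2.96, 2.96], [-0.34, 2.1], [-1.41, 1.46], [0.24, 2.44], [-1.37, 4.51], [0.17, 1.92], [-2.96, 2.96]. Speed limits (rad/s): [2.39, 2.39, 3.14, 3.14, 3.14, 3.14, 3.14].

## Interface

Orientations are given as a unit quaternion [w, x, y, z].
In Python, from workcell import * gives the robot as it stands.
- The arm moves only by the shell command python3 -m handwheel 'ROWS' [FORCE]. ROWS is JSON, a list of rows, each an object with "travel": the shift along the tool's x, y, z in cm, a list of three; "rotation": the turn, a rotation vector about the tool's x, y, z in rad, a list of three; "fingers": the finger opening in cm, from 0 to 8.54. In form: [{"travel": [tx, ty, tz], "rotation": [rx, ry, rz], "fingers": fingers}, ...]. A call has 1 to 10 rows; each row shifts and turns the commanded pose from where the row before left it, along the tool's axes as they then stand; what a row does not reach is not made up. A row lasts 1/8 s, in which the tool goes at most 62.5 mm and 10.7 degrees, less where a joint would pass 70% of its speed; a pose out of reach is approached as far as the arm can. A call is refused whole if a number of a shift passes 6.25 or a number of a turn 0.188, either way. A call with a gripper value outside its range is refused whole. The fingers move at their own pace and stop on an object; FORCE is the grip in N (left out, the last holds). Time passes only in rows, so rows that do not move let the fingers close. It gives the time, the measured TCP pose, the force and the opening at its end, in the units of the state.
- state(): the state, without advancing time (a new reading comes with each control period).
- read_camera(name): name is "side" or "top"; returns a dict with "img" (480x640x3 uint8, red, green, blue), "depth" (480x640 float32, m along the optical axis (not along the pixel's ray), 0 where there is no reading), "fx", "fy", "cx", "cy" (pixels), "R" (3x3) and "t" (3): a world point X has camera coordinates R X + t. Camera axes: x right, y down, z forward; pixel columns grow to the right and rows downward; lengths in m; the calibration is good to about 2 mm. A picture is of the moment at which its call begins.
- finish_job(): hands the job in, once; it reports no verdict.
The state is a dict: "t": time; "q": joint angles; "joint_velocities": joint speeds; "effort": joint torques, N m; "tool_pos": TCP position; "orientation": TCP orientation; "force": force on the tool from outside, world axes, zero at the start; "ft_torque": the same for the moment, N m; "opening": opening from 0.0 (shut) to 1.0 (fully open).
Only numpy, scipy, OpenCV 4.12 (cv2) and the standard library are available. Lean on these libraries where they do the work, as an engineer would, in place of code of your own. Each camera call takes 0.05 s, during which the arm holds its last target. There are 200 camera calls.

## Working session

There is one attempt and no reset: what is moved stays moved. The work goes in short steps, Python scripts to look and compute and a shell command to move; the robot and the scene stay as the last step left them, time stands still between calls to the robot, and variables do not carry over. Pictures are saved under pics/ and viewed, about 8 in all and at most 12, crops included, and the job is handed in when it is done.

```bash
mkdir -p pics
cat > h.py <<'E'
from workcell import *
import numpy as np, cv2
def world(c,u,v,z=None):
    d=c["depth"]; R=np.array(c["R"]);t=np.array(c["t"])
    ray=np.array([(u-c["cx"])/c["fx"],(v-c["cy"])/c["fy"],1.])
    if z is None:
        p=d[int(v)-1:int(v)+2,int(u)-1:int(u)+2]; p=p[p>0]; s=np.median(p) if p.size else np.nan
    else:
        o=-R.T@t; s=(z-o[2])/(R.T@ray)[2]
    return R.T@(ray*s-t)
E
python3 - <<'E'
from h import *
for n in("top","side"):
    c=read_camera(n); cv2.imwrite(f"pics/{n}1.png",c["img"][:,:,::-1]); np.save(f"{n}1.npy",c,allow_pickle=True)
s=state();print(s)
E
```

```text
{'t': 0.1, 'q': array([ 1.1178873 ,  0.47772791,  0.0223003 ,  1.55638375, -0.01151172,
        1.1092871 , -0.08309154]), 'joint_velocities': array([-4.12416253e-04, -4.01923621e-03,  7.97255025e-04, -3.73832352e-03,
        4.59794779e-04,  3.47114682e-05,  9.49322648e-04]), 'effort': array([ 4.57869537e-03, -5.97755456e+01,  1.61385499e+00, -2.81953114e+01,
        1.28674219e-02,  5.04171214e-03,  3.60833837e-06]), 'tool_pos': array([ 0.2279918 , -0.6347462 ,  0.23040193]), 'orientation': array([-8.17800452e-04,  9.85169574e-01,  1.71581485e-01, -1.89585183e-04]), 'force': array([ 0.29182689,  0.32290984, -0.55376494]), 'ft_torque': array([ 0.04554812, -0.06089784, -0.0148012 ]), 'opening': 1.0014726420086222}
```

View pics/top1.png

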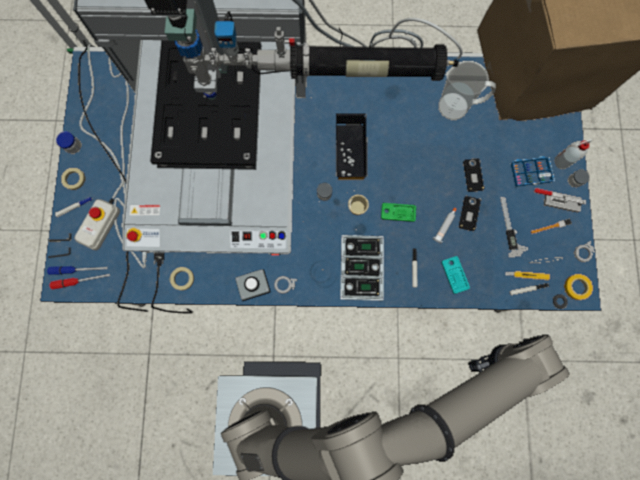

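View pics/side1.png

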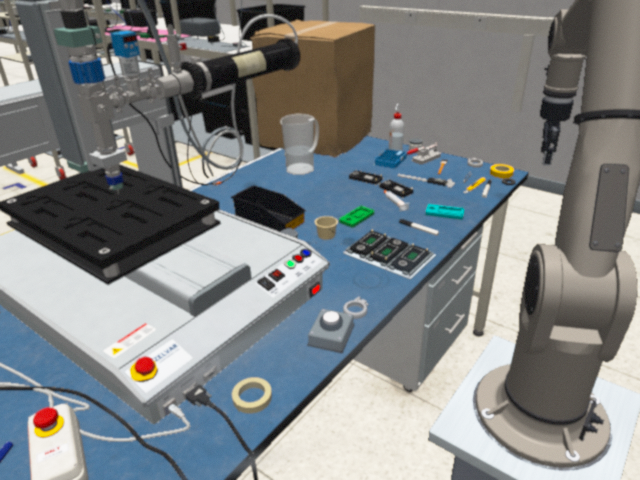

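The top view shows the rack at about (362,267), holding three black housings. The grey call box with its white button is at (251,284). Look-alikes are the green housing (398,212), the turquoise one (455,274), loose black parts (473,175) and (468,213), and red-button boxes (96,212) and (134,236). I choose the rack and the white button, and will check both in one crop.

Run:
```python
from h import *
c=np.load("top1.npy",allow_pickle=True).item()
i=c["img"][:,:,::-1]
a=cv2.resize(i[225:310,330:395],None,fx=7,fy=7,interpolation=cv2.INTER_CUBIC)
b=cv2.resize(i[260:310,225:300],None,fx=4,fy=4,interpolation=cv2.INTER_CUBIC)
o=np.zeros((595,455+300,3),np.uint8);o[:,:455]=a;o[:200,455:]=b
cv2.imwrite("pics/crop.png",o)
for n,u,v in(("button",251,283.5),("h0",362,247),("h1",362,267),("h2",362,287),("rackedgeL",342,268),("rackedgeR",383,268),("clamp",285,284),("pen",415,268),("tape",181,278),("boxedge",262,290),("jar",324,190)):print(n,world(c,u,v).round(3))
```

```text
button [0.443 0.057 0.056]
h0 [ 0.577 -0.307  0.014]
h1 [ 0.508 -0.306  0.017]
h2 [ 0.441 -0.306  0.018]
rackedgeL [ 0.506 -0.24   0.003]
rackedgeR [ 0.508 -0.378  0.004]
clamp [ 0.449 -0.049 -0.001]
pen [ 0.509 -0.485  0.011]
tape [0.463 0.3   0.004]
boxedge [0.425 0.023 0.033]
jar [ 0.765 -0.175  0.049]
```

View pics/crop.png

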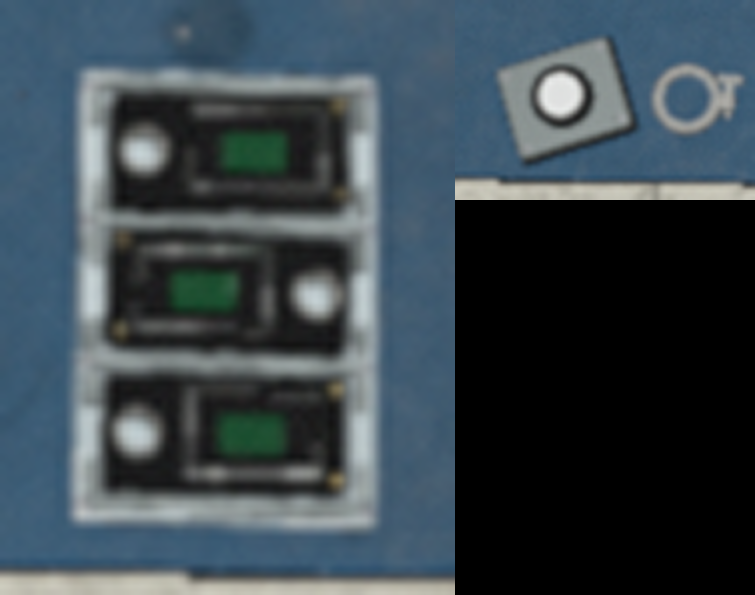

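The close crop shows the silver round port on the left for the front and back housings and on the right, (317,295) in the crop, for the middle one. So the middle housing is the reversed one, with its centre at about pixel (362.4,266.6). The button centre is at about (251.3,283.8). I set off with the fingers shut.

```bash
python3 -m handwheel '[{"travel":[3.3,-2.4,0],"rotation":[0,0,0],"fingers":0},{"travel":[3.3,-2.4,0],"rotation":[0,0,0],"fingers":0},{"travel":[3.3,-2.4,0],"rotation":[0,0,0],"fingers":0},{"travel":[3.3,-2.4,0],"rotation":[0,0,0],"fingers":0},{"travel":[3.3,-2.4,0],"rotation":[0,0,0],"fingers":0},{"travel":[3.3,-2.4,0],"rotation":[0,0,0],"fingers":0},{"travel":[3.3,-2.4,0],"rotation":[0,0,0],"fingers":0},{"travel":[3.3,-2.4,0],"rotation":[0,0,0],"fingers":0},{"travel":[3.3,-2.4,0],"rotation":[0,0,0],"fingers":0},{"travel":[3.3,-2.4,0],"rotation":[0,0,0],"fingers":0}]'
cat >> h.py <<'E'
from scipy.spatial.transform import Rotation
def go(p):
    s=state(); w=s["orientation"]; R=Rotation.from_quat([*w[1:],w[0]])
    print("tool",s["tool_pos"].round(4),"cm",(R.inv().apply(np.array(p)-s["tool_pos"])*100).round(2),"Z",R.as_matrix()[:,2].round(3),"q",s["q"].round(2))
E
python3 - <<'E'
from h import *
c=np.load("top1.npy",allow_pickle=True).item()
b=world(c,251.3,283.8,.056);h=world(c,362.4,266.6,.022);print(b,h)
for v in (252,248,240,225,190):print(world(c,251,v).round(3),world(c,205,v).round(3))
go([b[0],b[1],.11])
E
```

```text
t: 1.35
tool_pos: [0.458, -0.2966, 0.231]
orientation: [-0.0, 0.985, 0.172, -0.0]
force: [0.9, -0.1, 1.0]
opening: -0.003
[0.44185344 0.05621651 0.056     ] [ 0.50908046 -0.30721016  0.022     ]
[0.541 0.057 0.09 ] [0.553 0.225 0.007]
[0.552 0.056 0.099] [0.55  0.204 0.097]
[0.576 0.056 0.108] [0.575 0.204 0.104]
[0.622 0.056 0.121] [0.619 0.203 0.123]
[0.739 0.061 0.121] [0.723 0.2   0.163]
tool [ 0.458  -0.2966  0.231 ] cm [ 10.41 -33.75  12.11] Z [-0.  0. -1.] q [ 0.58  0.27 -0.15  1.86  0.05  1.01 -0.81]
```

```bash
python3 -m handwheel '[{"travel":[1.04,-3.38,0],"rotation":[0,0,0],"fingers":0},{"travel":[1.04,-3.38,0],"rotation":[0,0,0],"fingers":0},{"travel":[1.04,-3.38,0],"rotation":[0,0,0],"fingers":0},{"travel":[1.04,-3.38,0],"rotation":[0,0,0],"fingers":0},{"travel":[1.04,-3.38,0],"rotation":[0,0,0],"fingers":0},{"travel":[1.04,-3.38,0],"rotation":[0,0,0],"fingers":0},{"travel":[1.04,-3.38,0],"rotation":[0,0,0],"fingers":0},{"travel":[1.04,-3.38,0],"rotation":[0,0,0],"fingers":0},{"travel":[1.04,-3.38,0],"rotation":[0,0,0],"fingers":0},{"travel":[1.04,-3.38,0],"rotation":[0,0,0],"fingers":0}]'
python3 -m handwheel '[{"travel":[0,0,4],"rotation":[0,0,0],"fingers":0},{"travel":[0,0,4],"rotation":[0,0,0],"fingers":0},{"travel":[0,0,4],"rotation":[0,0,0],"fingers":0},{"travel":[0,0,2.5],"rotation":[0,0,0],"fingers":0},{"travel":[0,0,0],"rotation":[0,0,0],"fingers":0},{"travel":[0,0,0],"rotation":[0,0,0],"fingers":0}]'
python3 - <<'E'
from h import *
go([.4419,.0562,.05])
c=read_camera("side"); i=c["img"][:,:,::-1]
cv2.imwrite("pics/s2.png",cv2.resize(i[230:380,240:440],None,fx=4,fy=4,interpolation=cv2.INTER_CUBIC))
E
```

```text
t: 2.6
tool_pos: [0.4408, 0.0564, 0.2311]
orientation: [0.0, 0.985, 0.171, -0.0]
force: [0.1, 0.4, 0.1]
opening: -0.0
t: 3.35
tool_pos: [0.4418, 0.0556, 0.0871]
orientation: [-0.0, 0.985, 0.172, 0.0]
force: [-0.4, -0.6, 0.0]
opening: -0.003
tool [0.4418 0.0556 0.0871] cm [ 0.03 -0.06  3.71] Z [ 0.001  0.    -1.   ] q [ 0.07  0.35 -0.39  2.19  0.22  0.64 -1.7 ]
```

View pics/s2.png

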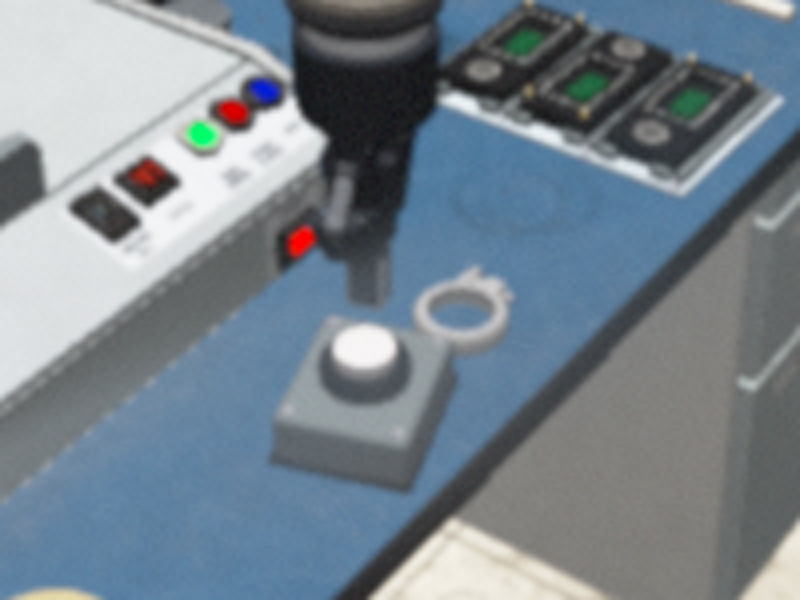

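The shut fingertips, at crop (368,300), hang above the white cap at (364,345), centred over it. The side view also confirms that only the middle housing has its port at the far end. Pressing down by 3.7 cm plus a margin.

```bash
python3 -m handwheel '[{"travel":[0,0,1.5],"rotation":[0,0,0],"fingers":0},{"travel":[0,0,1.3],"rotation":[0,0,0],"fingers":0},{"travel":[0,0,0.4],"rotation":[0,0,0],"fingers":0},{"travel":[0,0,0.4],"rotation":[0,0,0],"fingers":0},{"travel":[0,0,0],"rotation":[0,0,0],"fingers":0},{"travel":[0,0,0],"rotation":[0,0,0],"fingers":0}]'
```

```text
t: 4.15
tool_pos: [0.4408, 0.0552, 0.0503]
orientation: [0.0, 0.985, 0.172, -0.0]
force: [-2.1, -1.9, 4.3]
opening: -0.003
```

The 4.3 N reading means about 5 mm of travel. I press a little further, until the force rises beyond the spring.

```bash
python3 -m handwheel '[{"travel":[0,0,0.15],"rotation":[0,0,0],"fingers":0},{"travel":[0,0,0.1],"rotation":[0,0,0],"fingers":0},{"travel":[0,0,0],"rotation":[0,0,0],"fingers":0},{"travel":[0,0,0],"rotation":[0,0,0],"fingers":0}]'
```

```text
t: 4.65
tool_pos: [0.4409, 0.0552, 0.0496]
orientation: [0.001, 0.985, 0.172, -0.0]
force: [-11.0, -2.2, 33.1]
opening: 0.001
```

At 33 N the button is on its stop. Now let go and rise.

```bash
python3 -m handwheel '[{"travel":[0,0,-1],"rotation":[0,0,0],"fingers":0},{"travel":[0,0,-3],"rotation":[0,0,0],"fingers":0},{"travel":[0,0,-4],"rotation":[0,0,0],"fingers":0},{"travel":[0,0,-4],"rotation":[0,0,0],"fingers":0},{"travel":[0,0,0],"rotation":[0,0,0],"fingers":0},{"travel":[0,0,0],"rotation":[0,0,0],"fingers":0}]'
python3 - <<'E'
from h import *
go([.509,-.307,.16])
E
```

```text
t: 5.4
tool_pos: [0.441, 0.0552, 0.1673]
orientation: [0.0, 0.985, 0.171, -0.0]
force: [0.1, 0.9, -0.0]
opening: 0.001
tool [0.441  0.0552 0.1673] cm [-5.84 36.39  0.73] Z [-0. -0. -1.] q [ 0.12  0.21 -0.43  2.13  0.12  0.83 -1.61]
```

```bash
python3 -m handwheel '[{"travel":[-0.58,3.64,0],"rotation":[0,0,0],"fingers":0},{"travel":[-0.58,3.64,0],"rotation":[0,0,0],"fingers":0},{"travel":[-0.58,3.64,0],"rotation":[0,0,0],"fingers":0},{"travel":[-0.58,3.64,0],"rotation":[0,0,0],"fingers":0},{"travel":[-0.58,3.64,0],"rotation":[0,0,0],"fingers":0},{"travel":[-0.58,3.64,0],"rotation":[0,0,0],"fingers":0},{"travel":[-0.58,3.64,0],"rotation":[0,0,0],"fingers":0},{"travel":[-0.58,3.64,0],"rotation":[0,0,0],"fingers":0},{"travel":[-0.58,3.64,0],"rotation":[0,0,0],"fingers":0},{"travel":[-0.58,3.64,0],"rotation":[0,0,0],"fingers":0}]'
python3 - <<'E'
from h import *
go([.509,-.307,.044])
E
```

```text
t: 6.65
tool_pos: [0.509, -0.3074, 0.1656]
orientation: [-0.001, 0.985, 0.172, -0.001]
force: [0.3, 0.3, 0.3]
opening: 0.003
tool [ 0.509  -0.3074  0.1656] cm [ 4.000e-02 -1.000e-02  1.216e+01] Z [-0.003  0.001 -1.   ] q [ 0.61  0.43 -0.22  1.8   0.11  0.93 -0.89]
```

```bash
python3 -m handwheel '[{"travel":[0,0,3.5],"rotation":[0,0,0],"fingers":0},{"travel":[0,0,3.5],"rotation":[0,0,0],"fingers":0},{"travel":[0,0,3],"rotation":[0,0,0],"fingers":0},{"travel":[0,0,1.5],"rotation":[0,0,0],"fingers":0},{"travel":[0,0,0.7],"rotation":[0,0,0],"fingers":0},{"travel":[0,0,0],"rotation":[0,0,0],"fingers":0},{"travel":[0,0,0],"rotation":[0,0,0],"fingers":0},{"travel":[0,0,0],"rotation":[0,0,0],"fingers":0},{"travel":[0,0,0],"rotation":[0,0,0],"fingers":0},{"travel":[0,0,0],"rotation":[0,0,0],"fingers":0}]'
python3 - <<'E'
from h import *
go([.509,-.307,.044])
o=[]
for n,(u,v) in(("side",(330,220)),("top",(300,210))):
    i=read_camera(n)["img"][:,:,::-1]
    o.append(cv2.resize(i[v:v+110,u:u+130],None,fx=3,fy=3,interpolation=cv2.INTER_CUBIC))
cv2.imwrite("pics/f.png",np.hstack(o))
E
```

```text
t: 7.9
tool_pos: [0.5098, -0.3069, 0.0461]
orientation: [0.0, 0.985, 0.172, 0.0]
force: [-0.4, -0.6, -0.4]
opening: -0.0
tool [ 0.5098 -0.3069  0.0461] cm [-0.08 -0.02  0.21] Z [ 0. -0. -1.] q [ 0.59  0.58 -0.2   1.88  0.17  0.7  -0.93]
```

View pics/f.png

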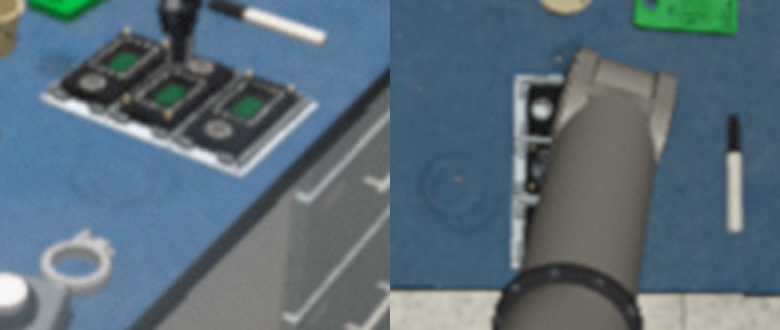

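The tips, at crop (180,60) in the side view, stand just above the middle housing, whose centre is at about (178,85). The housings lie as before and the button is up. I dwell, then hand in.

```bash
python3 -m handwheel '[{"travel":[0,0,0],"rotation":[0,0,0],"fingers":0},{"travel":[0,0,0],"rotation":[0,0,0],"fingers":0},{"travel":[0,0,0],"rotation":[0,0,0],"fingers":0},{"travel":[0,0,0],"rotation":[0,0,0],"fingers":0},{"travel":[0,0,0],"rotation":[0,0,0],"fingers":0},{"travel":[0,0,0],"rotation":[0,0,0],"fingers":0},{"travel":[0,0,0],"rotation":[0,0,0],"fingers":0},{"travel":[0,0,0],"rotation":[0,0,0],"fingers":0},{"travel":[0,0,0],"rotation":[0,0,0],"fingers":0},{"travel":[0,0,0],"rotation":[0,0,0],"fingers":0}]'
python3 -c "
from workcell import *
print(finish_job())"
```

```text
t: 9.25
tool_pos: [0.5097, -0.3068, 0.0458]
orientation: [-0.0, 0.985, 0.172, 0.0]
force: [-1.2, -0.4, -0.7]
opening: 0.0
the job is handed in; nothing more can be done
None
```

I pressed the call button down to its stop and let it go. I then pointed the shut fingers at the middle housing, the reversed one, and handed the job in in that pose at about 9.3 s.

- **Button:** the force reached 33 N, well above the 5 N spring, so the button was fully down. The last side view shows it up again.
- **Pointing:** the tips finished about 24 mm above the housing's upper face and within about 1 mm sideways of its measured middle. The force readings were only noise, about 1 N.
- **Housings and bystanders:** those in the last views look unmoved. The arm hides most of the rack in the top view, so I judged the housings from the side view. I did not look at the grease jar or the tape again, but the arm did not go low near them.

No checks failed or disagreed. The hand-in gave no verdict.

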